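Spin check of the condiment carousel

ROBOT

A 7-joint arm with a two-finger parallel gripper is mounted at the origin on the work surface. World frame = base frame: x ahead of the robot, y to its left, z up, the work surface at z = 0. Lengths are in mm, angles in rad, forces in N, time in s.
With the tool pointing down it reaches from about 425 to 875 mm from the base axis. Payload 8.4 kg.
Tool frame: the origin (TCP) lies between the finger pads, 19 mm behind the fingertips; this is the grasp point; z points along the fingers, y is the line along which they close (so a half turn about z gives the same grasp; the last joint's range is limited). The gripper opens to 85 mm and grips with 20 to 120 N. Pads are 22 mm wide; open, the fingers measure 114 mm over their backs; the gripper's body (76 mm by 85 mm) begins 54 mm behind the grasp point. The pads swing forward as they close: fully open they stand 13 mm farther back than shut.
Start: joints at [-1.334, 0.333, 0.04, 1.465, -0.013, 1.343, -0.059], TCP at [214.192, 613.667, 250.008] pointing down, gripper open.
Joint ranges: [-2.58, 2.58], [-0.38, 2.09], [-1.3, 1.39], [0.25, 2.4], [-1.5, 4.64], [0.08, 2.09], [-2.65, 2.65]. Speed limits (rad/s): [2.22, 2.22, 2.79, 2.79, 3.14, 3.14, 3.14].

INTERFACE

Orientations are given as a unit quaternion [x, y, z, w].
In Python, from plant import env gives the robot as it stands.
- The arm moves only by the tool carry_out, never from a script. Its argument "series" is a list of rows, each a list of 4 numbers: the shift along the tool's x, y, z scaled (see below), then the turn about the tool's z scaled (see below). In form: [[x, y, z, roll], ...]. A call has exactly 5 rows; each row shifts and turns the commanded pose from where the row before left it, along the tool's axes as they then stand; what a row does not reach is not made up. The controller multiplies each number of a shift by 0.04 m and each number of a turn by pi/2 rad. A row lasts 1/12 s, in which the tool goes at most 41.7 mm and 7.16 degrees, less where a joint would pass 70% of its speed; a pose out of reach is approached as far as the arm can. A call with a number of a shift or a turn outside -1 to 1 is refused whole. A call with a gripper value outside its range is refused whole. "jaw" is the opening, from -1 (shut) to 1 (fully open), set as the call begins (left out, the last holds). The fingers move at their own pace and stop on an object; "grip_force" is the grip in N (left out, the last holds). Time passes only in rows, so rows that do not move let the fingers close, or fill a call up. It gives the time, the measured TCP pose, the force, the opening and the grip force at its end, in the units of the state.
- env.read_state(): the state, without advancing time (a new reading comes with each control period).
- env.capture(name): name is "side" or "top"; returns a dict with "frame" (420x560x3 uint8, red, green, blue), "K" (3x3 intrinsics, pixels), "extrinsics" (4x4, takes a point from camera to world coordinates). Camera axes: x right, y down, z forward; pixel columns grow to the right and rows downward; lengths in mm; the calibration is good to about 2 mm. A picture is of the moment at which its call begins. There is no depth.
- env.hand_in(): hands the job in; it is judged then, once.
The state is a dict: "time_s": time; "joint_positions": joint angles; "dq": joint speeds; "joint_torque": joint torques, N m; "ee_pos": TCP position; "eef_rot": TCP orientation; "ft_force": force on the tool from outside, world axes, zero at the start; "ft_torque": the same for the moment, N m; "opening": opening from 0.0 (shut) to 1.0 (fully open); "finger_force": force on a finger pad.
Only numpy, scipy, OpenCV 4.12 (cv2) and the standard library are available. Lean on these libraries where they do the work, as an engineer would, in place of code of your own. Each camera call takes 0.05 s, during which the arm holds its last target. There are 200 camera calls.

TASK

The wooden condiment carousel has just been put back on its bearing: check that it runs freely. Swing it round by its steel finger post to a calm speed, about one turn in six seconds, let go, and without touching it keep the gripper travelling with the post, fingertips right over it or open around it, while it coasts by itself for a good five seconds; then bring the carousel to rest with the post in line with the upright tab beside the disc, and let go. Keep the ramekins upright in their rings, never whirl the carousel, and leave the bottle, the jar and the tab alone.

Things in the scene. Friction and masses are not known exactly. Their poses are not given: they have to be found in the camera images.
- carousel: wooden disc, 330 mm across, 18 mm thick, about 1.7 kg (varies), turning without limit either way on a low-friction upright bearing. Origin on the axis at the disc's underside, 30 mm above the table; z up, x points to the finger post (its yaw is the carousel's angle). Inertia with ramekins about 0.03 kg m2, drag 0.0015 N m s/rad plus 0.001 N m dry friction: it coasts for 10 s and more
- post_top (a point): centre of the top of the finger post: an upright round steel sleeve, free to spin on its pin, 30 mm in diameter, 80 mm tall above the disc, its top 128 mm above the table, its axis 110 mm from the carousel's axis. Free all round above the ramekins, whose rims are 93 mm above the table; pinched from above at any yaw, it turns freely in the grasp
- park (a point): the place of the post's top centre when the post is in line with the tab: 110 mm from the carousel's axis, 128 mm above the table, straight inward from the tab; its x axis points outward to the tab
- index: fixed steel tab that marks where the post is parked: upright plate 6 x 30 mm, 58 mm high, standing 192 mm from the carousel's axis just outside the disc, on a flat bar that runs under the disc. Origin on the table at the carousel's axis, x points to the tab
- pot1: a loose white ramekin, 72 mm across, 45 mm high, about 220 g (varies), origin at the centre of its underside, standing in a 7 mm high steel ring on the carousel, 102 mm from the axis, 90 degrees counterclockwise (seen from above) from the finger post
- pot2: a loose white ramekin, 72 mm across, 45 mm high, about 220 g (varies), origin at the centre of its underside, standing in a 7 mm high steel ring on the carousel, 102 mm from the axis, 180 degrees from the finger post
- pot3: a loose white ramekin, 72 mm across, 45 mm high, about 220 g (varies), origin at the centre of its underside, standing in a 7 mm high steel ring on the carousel, 102 mm from the axis, 90 degrees clockwise (seen from above) from the finger post
- sauce_bottle: loose capped sauce bottle of reddish brown, 64 mm across and 170 mm high, standing to the left of the carousel; origin at the centre of its underside; to be left alone
- pepper_jar: loose amber jar with steel cap, 70 mm across and 100 mm high, standing to the right of the carousel; origin at the centre of its underside; to be left alone
There are look-alikes about, which are no part of the job. Leave any pink look-alike of the pot2 alone. What is shaped like the pot1 but pink is not meant.

How it is judged (in metres and radians):
On the way:
1. for 5 s without a break the carousel coasts untouched, faster than 0.2 rad/s, with the gripper's TCP within 30 mm of the post's axis and no more than 70 mm above its top (angular speed of carousel above 0.2 rad/s and contact force between each of the fingers, the arm and carousel below 0.05 N and horizontal distance between the grasp point and post_top below 0.03 m and z of the grasp point in the frame of post_top below 0.07 m), for 5 s.
At the end, for the whole second after the job is handed in: the post stands within 20 mm of its place in line with the tab, the carousel is at rest (under 0.05 rad/s) and released, and the three ramekins stand upright down in their rings (horizontal distance between post_top and park below 0.02 m and angular speed of carousel below 0.05 rad/s and angle between each of pot1, pot2, pot3's own z axis and vertical below 0.15 rad and z of pot1 in the frame of carousel between 0.01 and 0.022 m and z of pot2 in the frame of carousel between 0.01 and 0.022 m and z of pot3 in the frame of carousel between 0.01 and 0.022 m); the robot touches nothing.
It fails at once if the carousel is whirled faster than 2 rad/s (angular speed of carousel above 2 rad/s).
It fails at once if a ramekin tips by more than 0.35 rad (angle between any of pot1, pot2, pot3's own z axis and vertical above 0.35 rad).
It fails at once if the sauce bottle or the pepper jar is moved by more than 20 mm (distance of any of sauce_bottle, pepper_jar from where it was at the start of the episode above 0.02 m).
It fails at once if the index tab is knocked with more than 10 N (contact force between any of the fingers, the arm and index above 10 N).
It also fails if it takes over 69 s, if anything falls off the work surface, if the arm or the gripper's body presses on something with over 40 N, if the wrist force passes 120 N, or if a joint passes its speed limit or range.

## Working session

There is one attempt and no reset: what is moved stays moved. The work goes in short steps, Python scripts to look and compute and a tool call to move; the robot and the scene stay as the last step left them, time stands still between calls to the robot, and variables do not carry over. Pictures are saved under pics/ and viewed, at most 10 in all, crops included, and the job is handed in when it is done.

Besides the shell and the picture viewer there is one more tool, called in YAML: its name, and indented under it one key for each argument. carry_out: Moves the arm, as the interface text tells. Its arguments: {"type":"object","properties":{"series":{"type":"array","items":{"type":"array","items":{"type":"number"}}},"jaw":{"type":"number"},"grip_force":{"type":"number"}},"required":["series"]}

```bash
mkdir -p pics; ls
python3 - <<'E'
from plant import env
import cv2
s=env.read_state();print(s)
for n in("top","side"):
    c=env.capture(n);cv2.imwrite(f"pics/{n}0.png",c["frame"][:,:,::-1]);print(c["K"],c["extrinsics"])
E
```

```text
pics
{'time_s': 0.0, 'joint_positions': array([-1.33417304,  0.33387708,  0.03985704,  1.46625812, -0.01339446,
        1.34328928, -0.05845723]), 'dq': array([-6.81014873e-04,  1.16600056e-03, -7.24669227e-04,  8.83607447e-04,
        3.52857799e-04, -6.99758401e-05, -1.01000671e-03]), 'joint_torque': array([ 1.09440611e-03, -6.58543110e+01,  1.36573970e+00, -4.05556977e+01,
        1.67099107e-02,  1.23987818e-02, -3.63712934e-05]), 'ee_pos': array([214.08459747, 613.2913679 , 249.14930023]), 'eef_rot': array([ 1.67102576e-01,  9.85939205e-01, -7.79090321e-04, -7.86255233e-05]), 'ft_force': array([-0.09777524,  0.35793771, -0.94636939]), 'ft_torque': array([-0.00860804,  0.00879247,  0.02059183]), 'finger_force': 0.0, 'opening': 0.9972760959333798}
[[481.69203771   0.         285.93247258]
 [  0.         481.69203771 204.26945159]
 [  0.           0.           1.        ]] [[ 8.89471436e-03 -9.87670544e-01  1.56293890e-01  2.19161050e+02]
 [-9.99952896e-01 -9.39252640e-03 -2.44684089e-03 -5.00224756e+00]
 [ 3.88466717e-03 -1.56264764e-01 -9.87707564e-01  1.70524540e+03]
 [ 0.00000000e+00  0.00000000e+00  0.00000000e+00  1.00000000e+00]]
[[412.81287068   0.         276.72343682]
 [  0.         412.81287068 210.61451031]
 [  0.           0.           1.        ]] [[ 9.05144873e-01 -2.71308036e-01  3.27268556e-01  1.44007141e+02]
 [-4.24591611e-01 -5.39224340e-01  7.27295728e-01 -7.80784633e+02]
 [-2.08500046e-02 -7.97263483e-01 -6.03271263e-01  7.66808872e+02]
 [ 0.00000000e+00  0.00000000e+00  0.00000000e+00  1.00000000e+00]]
```

View pics/top0.png

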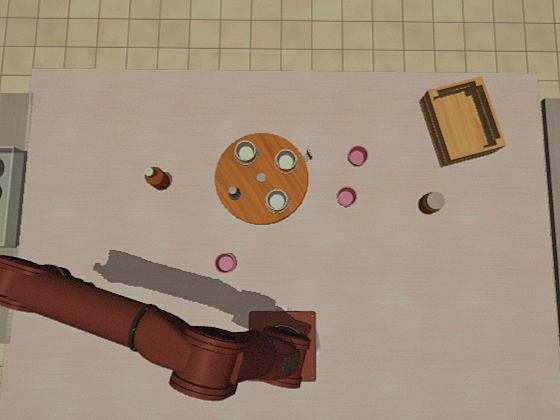

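View pics/side0.png

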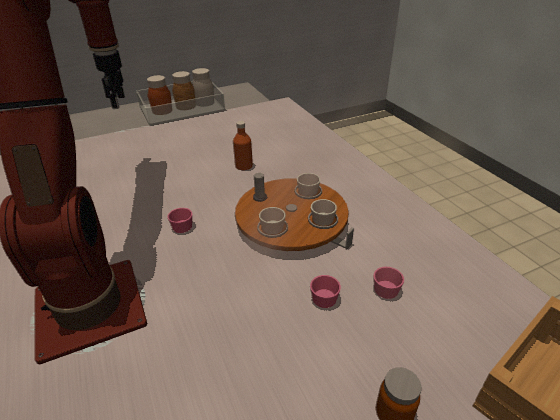

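Top view: disc centre ~(262,178), post ~(234,190), tab ~(309,155), bottle ~(157,178), jar ~(432,203). The pink look-alikes lie off the disc. In the side view the post is at ~(259,180) and the tab at ~(349,238).

```bash
cat > h.py <<'E'
import numpy as np, cv2
def ray(c,px,z):
    K,E=c["K"],c["extrinsics"]
    d=E[:3,:3]@np.linalg.solve(K,[px[0],px[1],1.]);o=E[:3,3]
    return (o+d*(z-o[2])/d[2])
def disc(c):
    hsv=cv2.cvtColor(c["frame"],cv2.COLOR_RGB2HSV)
    m=cv2.inRange(hsv,(5,120,60),(20,255,255))
    m[:, :200]=0; m[:,320:]=0; m[:120]=0; m[235:]=0
    k=max(cv2.findContours(m,0,cv2.CHAIN_APPROX_NONE)[0],key=cv2.contourArea)
    h=cv2.convexHull(k)[:,0]
    w=np.array([ray(c,p,48)[:2] for p in h])
    (x,y),(a,b),_=cv2.fitEllipse(w.astype(np.float32))
    return (x,y,a,b)
E
python3 - <<'E'
from plant import env
from h import *
c=env.capture("top");s=env.capture("side");print(disc(c))
a=cv2.resize(c["frame"][125:235,210:325],None,fx=5,fy=5,interpolation=2)
b=cv2.resize(s["frame"][165:255,230:360],None,fx=5,fy=5,interpolation=2)
cv2.imwrite("pics/a.png",a[:,:,::-1]);cv2.imwrite("pics/b.png",b[:,:,::-1])
E
```

```text
(575.9593505859375, 78.78885650634766, 325.62213134765625, 326.7143249511719)
```

View pics/a.png

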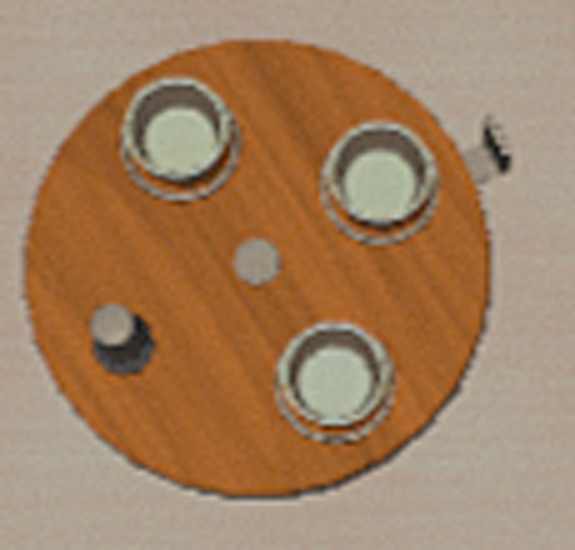

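View pics/b.png

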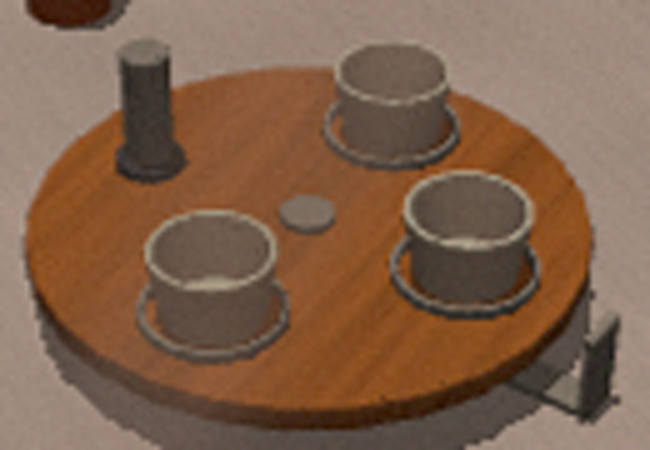

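The crops show the post top at a(111,325) and b(146,54), the tab at a(~496,145), and its top edge at b(~604,328).

Run:
```python
from plant import env
from h import *
c=env.capture("top");s=env.capture("side")
A=lambda x,y,z:ray(c,((x+.5)/5+209.5,(y+.5)/5+124.5),z)
B=lambda x,y,z:ray(s,((x+.5)/5+229.5,(y+.5)/5+164.5),z)
C=np.array(disc(c)[:2])
def pol(n,p):
    d=p[:2]-C;print(n,p.round(1),np.hypot(*d).round(1),np.arctan2(d[1],d[0]).round(3))
pol("hub top",A(257,261,50));pol("hub side",B(307,212,52))
pol("postA",A(111,325,128));pol("postB",B(146,54,128))
pol("postbaseB",B(150,163,52))
pol("tabA58",A(496,145,58));pol("tabA0",A(496,145,20));pol("tabB",B(604,328,58))
pol("tabBfoot",B(592,412,2));pol("barA",A(478,165,4))
for n,x,y in(("p1",180,126),("p2",381,168),("p3",336,372)):pol(n,A(x,y,93))
st=env.read_state();print(st["time_s"])
from scipy.spatial.transform import Rotation as R
print(R.from_quat(st["eef_rot"]).as_matrix().round(3))
```

```text
hub top [577.9  79.3  50. ] 1.9 0.28
hub side [576.2  78.1  52. ] 0.7 -1.363
postA [516.5 171.8 128. ] 110.5 2.14
postB [515.9 165.7 128. ] 105.7 2.176
postbaseB [514.2 164.6  52. ] 105.8 2.195
tabA58 [661.2 -88.   58. ] 187.3 -1.098
tabA0 [671.4 -89.9  20. ] 193.8 -1.056
tabB [667.2 -92.7  58. ] 194.2 -1.082
tabBfoot [663.2 -95.8   2. ] 195.1 -1.108
barA [660.6 -77.7   4. ] 177.8 -1.075
p1 [663.2 131.8  93. ] 102.0 0.547
p2 [634.8  -7.1  93. ] 104.0 -0.971
p3 [492.1  22.2  93. ] 101.2 -2.548
0.3
[[-0.944  0.33  -0.   ]
 [ 0.33   0.944 -0.001]
 [-0.    -0.001 -1.   ]]
```

carry_out:
  series:
    - [0, 0, 0, -0.043]
    - [0, 0, 0, -0.043]
    - [0, 0, 0, -0.043]
    - [0, 0, 0, -0.043]
    - [0, 0, 0, -0.043]
  jaw: 1
  grip_force: 20

```text
time_s: 0.72
ee_pos: [214.2, 613.6, 249.9]
eef_rot: [-0.003, 1.0, -0.0, -0.0]
ft_force: [-0.2, 0.5, 0.1]
opening: 0.998
finger_force: 0.0
```

carry_out:
  series:
    - [-0.2, -0.3, 0, 0]
    - [-0.38, -0.55, 0, 0]
    - [-0.38, -0.55, 0, 0]
    - [-0.38, -0.55, 0, 0]
    - [-0.38, -0.55, 0, 0]

```text
time_s: 1.13
ee_pos: [284.4, 511.8, 250.0]
eef_rot: [0.0, 1.0, -0.0, 0.0]
ft_force: [-0.2, -0.4, 0.4]
opening: 0.999
finger_force: 0.0
```

carry_out:
  series:
    - [-0.38, -0.55, 0, 0]
    - [-0.38, -0.55, 0, 0]
    - [-0.38, -0.55, 0, 0]
    - [-0.38, -0.55, 0, 0]
    - [-0.38, -0.55, 0, 0]

```text
time_s: 1.55
ee_pos: [360.4, 401.7, 250.1]
eef_rot: [0.001, 1.0, 0.0, 0.0]
ft_force: [-0.0, -0.1, -0.3]
opening: 1.003
finger_force: 0.0
```

carry_out:
  series:
    - [-0.38, -0.55, 0, 0]
    - [-0.38, -0.55, 0, 0]
    - [-0.38, -0.55, 0, 0]
    - [-0.2, -0.3, 0, 0]
    - [0, 0, 0, 0]

```text
time_s: 1.97
ee_pos: [415.7, 321.5, 250.2]
eef_rot: [0.003, 1.0, -0.0, 0.0]
ft_force: [0.3, 0.1, 0.0]
opening: 1.003
finger_force: 0.0
```

carry_out:
  series:
    - [-0.34, -0.51, 0, 0]
    - [-0.34, -0.51, 0, 0]
    - [-0.34, -0.51, 0, 0]
    - [-0.34, -0.51, 0, 0]
    - [-0.34, -0.51, 0, 0]

```text
time_s: 2.38
ee_pos: [481.4, 223.2, 250.1]
eef_rot: [-0.0, 1.0, 0.0, -0.0]
ft_force: [0.5, 0.5, -0.3]
opening: 0.997
finger_force: 0.0
```

carry_out:
  series:
    - [-0.34, -0.51, 0, 0]
    - [-0.34, -0.51, 0, 0]
    - [-0.125, -0.2, 0, 0]
    - [0, 0, 0.5, 0]
    - [0, 0, 0.5, 0]

```text
time_s: 2.8
ee_pos: [514.2, 175.4, 210.5]
eef_rot: [0.0, 1.0, 0.001, 0.001]
ft_force: [0.2, 0.6, 0.1]
opening: 1.001
finger_force: 0.0
```

Run:
```python
from plant import env
from h import *
print(env.read_state()["ee_pos"])
s=env.capture("side");t=env.capture("top")
a=cv2.resize(s["frame"][90:270,190:370],(560,560),interpolation=2);b=cv2.resize(t["frame"][120:240,200:320],(560,560),interpolation=2)
cv2.imwrite("pics/c.png",cv2.resize(np.hstack([a,b]),(800,400))[:,:,::-1])
```

```text
[514.24688151 175.35642376 210.52263967]
```

View pics/c.png

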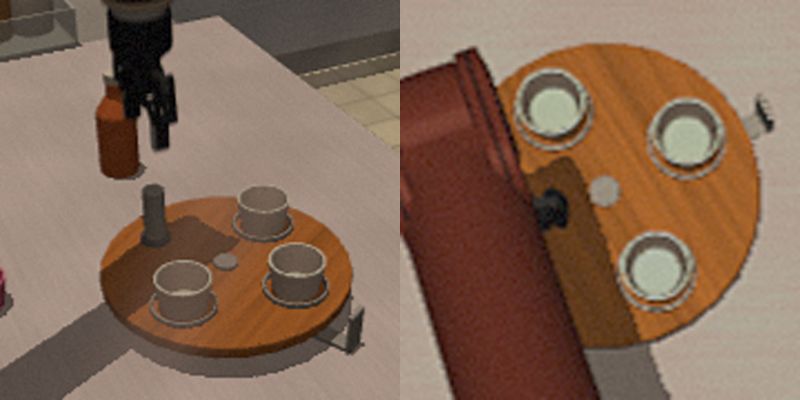

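The side view shows the open gripper above the post. In the top view the three pots are visible and the arm hides the post. I'll descend and pinch.

carry_out:
  series:
    - [-0.05, -0.12, 0.4, 0]
    - [0, 0, 0.6, 0]
    - [0, 0, 0.6, 0]
    - [0, 0, 0.6, 0]
    - [0, 0, 0.3, 0]

```text
time_s: 3.32
ee_pos: [514.4, 171.1, 108.5]
eef_rot: [-0.001, 1.0, -0.0, -0.001]
ft_force: [0.0, 0.5, 0.1]
opening: 1.003
finger_force: 0.0
```

carry_out:
  series:
    - [0, 0, 0, 0]
    - [0, 0, 0, 0]
    - [0, 0, 0, 0]
    - [0, 0, 0, 0]
    - [0, 0, 0, 0]
  jaw: -0.5

```text
time_s: 3.73
ee_pos: [516.9, 170.5, 111.8]
eef_rot: [-0.001, 1.0, 0.0, 0.001]
ft_force: [2.3, 5.2, 0.6]
opening: 0.345
finger_force: 20.4
```

```bash
cat >> h.py <<'E'
C0=np.array([576.5,78.8])
def ang(c,dbg=False):
    """carousel angle mod 90deg from pot interiors (top view)"""
    f=c["frame"];hsv=cv2.cvtColor(f,cv2.COLOR_RGB2HSV)
    m=cv2.inRange(hsv,(30,8,150),(95,90,255))
    out=[]
    for k in cv2.findContours(m,0,2)[0]:
        if cv2.contourArea(k)<25: continue
        (u,v),r=cv2.minEnclosingCircle(k)
        p=ray(c,(u,v),55)[:2]-C0
        rr=np.hypot(*p)
        if 85<rr<120: out.append((np.arctan2(p[1],p[0])%(2*np.pi),rr,cv2.contourArea(k)))
    return [tuple(np.round(o,3)) for o in out]
E
python3 - <<'E'
from plant import env
from h import *
s=env.read_state();print(s["ee_pos"],s["ft_force"],s["opening"],s["finger_force"])
c=env.capture("top");print(ang(c))
f=cv2.cvtColor(c["frame"],cv2.COLOR_RGB2HSV);print(f[161,286],f[151,246],f[200,277])
E
```

```text
[516.93582484 170.52767456 111.76361768] [2.28665233 5.21436097 0.63231737] 0.3449435973143747 20.439594089984894
[(np.float64(3.692), np.float64(105.708), np.float64(141.5)), (np.float64(5.259), np.float64(101.422), np.float64(133.0)), (np.float64(0.6), np.float64(100.124), np.float64(125.0))]
[ 38  32 185] [ 38  39 183] [ 41  28 182]
```

```bash
cat >> h.py <<'E'
R0=110.
def rows(ph,dz=None,start=None):
    """ph: angles (first = present command); optional start xy"""
    P=C0+R0*np.c_[np.cos(ph),np.sin(ph)]
    if start is not None:P[0]=start
    d=np.diff(P,axis=0)/40
    for i in range(0,len(d),5):
        print("[" + ", ".join(f"[{-a:.2f}, {b:.2f}, 0, 0]" for a,b in zip(*( (np.diff(np.round(np.vstack([np.zeros(2),np.cumsum(d,0)]),2),axis=0)[i:i+5]).T)))+"]",f"phi_end={ph[min(i+5,len(ph)-1)]:.3f}")
def coast(ph0,w0,n,k=.05,f=.033):
    t=np.arange(n+1)/12
    return ph0+(w0+f/k)*(1-np.exp(-k*t))/k-f/k*t
E
python3 - <<'E'
from h import *
t=np.arange(21)/12;T=20/12
s=t/T
acc=2.147+T*(s**3-s**4/2)  # smooth to 1.0 rad/s
c=coast(acc[-1],1.0,15)
rows(np.r_[acc,c[1:]])
E
```

```text
[[0.00, -0.00, 0, 0], [-0.00, 0.00, 0, 0], [0.01, -0.01, 0, 0], [0.02, -0.01, 0, 0], [0.02, -0.01, 0, 0]] phi_end=2.170
[[0.04, -0.03, 0, 0], [0.04, -0.03, 0, 0], [0.06, -0.05, 0, 0], [0.07, -0.05, 0, 0], [0.08, -0.07, 0, 0]] phi_end=2.303
[[0.09, -0.09, 0, 0], [0.10, -0.10, 0, 0], [0.10, -0.11, 0, 0], [0.11, -0.14, 0, 0], [0.10, -0.16, 0, 0]] phi_end=2.586
[[0.10, -0.17, 0, 0], [0.09, -0.19, 0, 0], [0.08, -0.20, 0, 0], [0.06, -0.22, 0, 0], [0.05, -0.22, 0, 0]] phi_end=2.980
[[0.02, -0.23, 0, 0], [0.01, -0.23, 0, 0], [-0.01, -0.22, 0, 0], [-0.03, -0.22, 0, 0], [-0.04, -0.22, 0, 0]] phi_end=3.390
[[-0.07, -0.21, 0, 0], [-0.07, -0.21, 0, 0], [-0.10, -0.19, 0, 0], [-0.11, -0.19, 0, 0], [-0.12, -0.18, 0, 0]] phi_end=3.785
[[-0.13, -0.16, 0, 0], [-0.15, -0.15, 0, 0], [-0.15, -0.15, 0, 0], [-0.17, -0.12, 0, 0], [-0.17, -0.12, 0, 0]] phi_end=4.167
```

carry_out:
  series:
    - [0, 0, 0, 0]
    - [0, 0, 0, 0]
    - [0.01, -0.01, 0, 0]
    - [0.02, -0.01, 0, 0]
    - [0.02, -0.01, 0, 0]

```text
time_s: 4.2
ee_pos: [515.1, 169.4, 111.7]
eef_rot: [-0.001, 1.0, 0.0, 0.002]
ft_force: [1.3, -1.7, 6.7]
opening: 0.346
finger_force: 21.2
```

carry_out:
  series:
    - [0.04, -0.03, 0, 0]
    - [0.04, -0.03, 0, 0]
    - [0.06, -0.05, 0, 0]
    - [0.07, -0.05, 0, 0]
    - [0.08, -0.07, 0, 0]

```text
time_s: 4.62
ee_pos: [503.4, 160.4, 111.7]
eef_rot: [-0.001, 1.0, 0.001, 0.002]
ft_force: [0.6, -1.4, 7.6]
opening: 0.346
finger_force: 21.2
```

carry_out:
  series:
    - [0.09, -0.09, 0, 0]
    - [0.1, -0.1, 0, 0]
    - [0.1, -0.11, 0, 0]
    - [0.11, -0.14, 0, 0]
    - [0.1, -0.16, 0, 0]

```text
time_s: 5.03
ee_pos: [483.2, 136.6, 111.7]
eef_rot: [-0.001, 1.0, 0.001, 0.001]
ft_force: [-0.5, -0.5, 9.2]
opening: 0.346
finger_force: 21.3
```

carry_out:
  series:
    - [0.1, -0.17, 0, 0]
    - [0.09, -0.19, 0, 0]
    - [0.08, -0.2, 0, 0]
    - [0.06, -0.22, 0, 0]
    - [0.05, -0.22, 0, 0]

```text
time_s: 5.45
ee_pos: [467.8, 96.4, 111.7]
eef_rot: [-0.001, 1.0, 0.001, 0.001]
ft_force: [0.7, -0.2, 7.8]
opening: 0.346
finger_force: 21.5
```

carry_out:
  series:
    - [0.02, -0.23, 0, 0]
    - [0.01, -0.23, 0, 0]
    - [-0.01, -0.22, 0, 0]
    - [-0.03, -0.22, 0, 0]
    - [-0.04, -0.22, 0, 0]

```text
time_s: 5.87
ee_pos: [469.5, 51.2, 111.6]
eef_rot: [-0.001, 1.0, 0.001, 0.001]
ft_force: [-2.3, -0.4, 11.4]
opening: 0.35
finger_force: 21.6
```

carry_out:
  series:
    - [-0.07, -0.21, 0, 0]
    - [-0.07, -0.21, 0, 0]
    - [-0.1, -0.19, 0, 0]
    - [-0.11, -0.19, 0, 0]
    - [-0.12, -0.18, 0, 0]
  jaw: 1

```text
time_s: 6.28
ee_pos: [488.3, 11.5, 110.0]
eef_rot: [-0.001, 1.0, -0.0, -0.0]
ft_force: [0.4, -0.1, -0.3]
opening: 0.995
finger_force: 0.0
```

carry_out:
  series:
    - [-0.13, -0.16, -0.2, 0]
    - [-0.15, -0.15, -0.3, 0]
    - [-0.15, -0.15, -0.3, 0]
    - [-0.17, -0.12, -0.3, 0]
    - [-0.17, -0.12, -0.3, 0]

```text
time_s: 6.7
ee_pos: [519.5, -16.4, 167.1]
eef_rot: [-0.001, 1.0, -0.0, 0.0]
ft_force: [0.5, -0.3, -0.1]
opening: 0.999
finger_force: 0.0
```

Run:
```python
from plant import env
from h import *
s=env.read_state();p=s["ee_pos"];d=p[:2]-C0;print(s["time_s"],p,np.hypot(*d),np.arctan2(d[1],d[0])%(2*np.pi))
c=env.capture("top");print(ang(c))
```

```text
6.7 [519.46754392 -16.40297341 167.13893044] 110.97885921774284 4.172659684571126
[(np.float64(2.625), np.float64(102.85), np.float64(136.5)), (np.float64(1.051), np.float64(101.474), np.float64(130.0))]
```

Run:
```python
from h import *
rows(coast(4.237,.93,10),start=(519.5,-16.4))
```

```text
[[-0.36, -0.15, 0, 0], [-0.20, -0.08, 0, 0], [-0.20, -0.06, 0, 0], [-0.20, -0.04, 0, 0], [-0.20, -0.03, 0, 0]] phi_end=4.618
[[-0.21, -0.01, 0, 0], [-0.20, 0.00, 0, 0], [-0.20, 0.02, 0, 0], [-0.20, 0.03, 0, 0], [-0.19, 0.05, 0, 0]] phi_end=4.985
```

carry_out:
  series:
    - [-0.36, -0.15, 0, 0]
    - [-0.2, -0.08, 0, 0]
    - [-0.2, -0.06, 0, 0]
    - [-0.2, -0.04, 0, 0]
    - [-0.2, -0.03, 0, 0]

```text
time_s: 7.17
ee_pos: [565.6, -30.2, 165.7]
eef_rot: [-0.001, 1.0, -0.0, -0.0]
ft_force: [-0.1, -0.6, 0.2]
opening: 0.999
finger_force: 0.0
```

carry_out:
  series:
    - [-0.21, -0.01, 0, 0]
    - [-0.2, 0, 0, 0]
    - [-0.2, 0.02, 0, 0]
    - [-0.2, 0.03, 0, 0]
    - [-0.19, 0.05, 0, 0]

```text
time_s: 7.58
ee_pos: [606.0, -26.2, 166.0]
eef_rot: [-0.001, 1.0, -0.0, -0.0]
ft_force: [-0.0, -0.3, 0.3]
opening: 1.0
finger_force: 0.0
```

```bash
cat > m.py <<'E'
from plant import env
from h import *
s=env.read_state();p=s["ee_pos"];d=p[:2]-C0;a=np.arctan2(d[1],d[0])%(2*np.pi);print(s["time_s"],p,np.hypot(*d),a)
c=env.capture("top");o=ang(c);print(o)
e=[(q[0]-a+np.pi/4)%(np.pi/2)-np.pi/4+a for q in o];print(np.round(e,3))
E
python3 m.py
python3 - <<'E'
from h import *
w=.865
for e in(5.03,):rows(coast(e,w,10))
E
```

```text
7.5833 [606.00596709 -26.22924561 165.95004963] 109.09511687921746 4.986260756177593
[(np.float64(1.866), np.float64(102.718), np.float64(145.5)), (np.float64(0.287), np.float64(99.541), np.float64(134.5))]
[5.008 4.999]
[[-0.19, 0.07, 0, 0], [-0.17, 0.08, 0, 0], [-0.17, 0.09, 0, 0], [-0.17, 0.11, 0, 0], [-0.15, 0.11, 0, 0]] phi_end=5.384
[[-0.15, 0.12, 0, 0], [-0.13, 0.14, 0, 0], [-0.13, 0.14, 0, 0], [-0.11, 0.14, 0, 0], [-0.10, 0.16, 0, 0]] phi_end=5.725
```

Run:
```python
from h import *
rows(coast(5.047,.88,15),start=(606,-26.2))
```

```text
[[-0.35, 0.10, 0, 0], [-0.18, 0.09, 0, 0], [-0.18, 0.09, 0, 0], [-0.16, 0.11, 0, 0], [-0.15, 0.12, 0, 0]] phi_end=5.407
[[-0.15, 0.13, 0, 0], [-0.13, 0.14, 0, 0], [-0.12, 0.14, 0, 0], [-0.12, 0.16, 0, 0], [-0.10, 0.16, 0, 0]] phi_end=5.754
[[-0.08, 0.16, 0, 0], [-0.08, 0.17, 0, 0], [-0.07, 0.17, 0, 0], [-0.05, 0.18, 0, 0], [-0.04, 0.17, 0, 0]] phi_end=6.088
```

carry_out:
  series:
    - [-0.35, 0.1, 0, 0]
    - [-0.18, 0.09, 0, 0]
    - [-0.18, 0.09, 0, 0]
    - [-0.16, 0.11, 0, 0]
    - [-0.15, 0.12, 0, 0]

```text
time_s: 8.05
ee_pos: [646.4, -5.5, 166.0]
eef_rot: [-0.001, 1.0, -0.0, -0.0]
ft_force: [-0.3, 0.6, -0.2]
opening: 0.999
finger_force: 0.0
```

carry_out:
  series:
    - [-0.15, 0.13, 0, 0]
    - [-0.13, 0.14, 0, 0]
    - [-0.12, 0.14, 0, 0]
    - [-0.12, 0.16, 0, 0]
    - [-0.1, 0.16, 0, 0]

```text
time_s: 8.47
ee_pos: [671.1, 24.0, 166.0]
eef_rot: [-0.001, 1.0, 0.0, -0.0]
ft_force: [-0.1, -0.1, 1.0]
opening: 0.999
finger_force: 0.0
```

carry_out:
  series:
    - [-0.08, 0.16, 0, 0]
    - [-0.08, 0.17, 0, 0]
    - [-0.07, 0.17, 0, 0]
    - [-0.05, 0.18, 0, 0]
    - [-0.04, 0.17, 0, 0]

```text
time_s: 8.88
ee_pos: [683.6, 58.2, 166.0]
eef_rot: [-0.001, 1.0, 0.0, -0.0]
ft_force: [-0.0, -0.1, -0.9]
opening: 0.999
finger_force: 0.0
```

```bash
python3 m.py
```

```text
8.8833 [683.62422101  58.22065792 166.00778269] 109.08303280934237 6.093390297130067
[(np.float64(4.513), np.float64(105.259), np.float64(71.5)), (np.float64(1.408), np.float64(101.704), np.float64(119.0))]
[6.084 6.12 ]
```

Run:
```python
from h import *
rows(coast(6.139,.785,20),start=(683.6,58.2))
```

```text
[[-0.06, 0.30, 0, 0], [-0.01, 0.18, 0, 0], [-0.00, 0.17, 0, 0], [0.02, 0.18, 0, 0], [0.02, 0.17, 0, 0]] phi_end=6.460
[[0.04, 0.17, 0, 0], [0.04, 0.16, 0, 0], [0.06, 0.16, 0, 0], [0.06, 0.16, 0, 0], [0.07, 0.15, 0, 0]] phi_end=6.768
[[0.09, 0.14, 0, 0], [0.09, 0.14, 0, 0], [0.09, 0.13, 0, 0], [0.11, 0.13, 0, 0], [0.11, 0.11, 0, 0]] phi_end=7.065
[[0.11, 0.11, 0, 0], [0.12, 0.10, 0, 0], [0.13, 0.10, 0, 0], [0.13, 0.08, 0, 0], [0.13, 0.08, 0, 0]] phi_end=7.350
```

carry_out:
  series:
    - [-0.06, 0.3, 0, 0]
    - [-0.01, 0.18, 0, 0]
    - [0, 0.17, 0, 0]
    - [0.02, 0.18, 0, 0]
    - [0.02, 0.17, 0, 0]

```text
time_s: 9.35
ee_pos: [684.4, 98.2, 166.0]
eef_rot: [-0.001, 1.0, -0.0, -0.0]
ft_force: [0.0, 0.7, -0.1]
opening: 1.004
finger_force: 0.0
```

carry_out:
  series:
    - [0.04, 0.17, 0, 0]
    - [0.04, 0.16, 0, 0]
    - [0.06, 0.16, 0, 0]
    - [0.06, 0.16, 0, 0]
    - [0.07, 0.15, 0, 0]

```text
time_s: 9.77
ee_pos: [673.4, 130.0, 166.1]
eef_rot: [-0.001, 1.0, -0.0, 0.0]
ft_force: [-0.0, 0.6, 0.1]
opening: 0.997
finger_force: 0.0
```

carry_out:
  series:
    - [0.09, 0.14, 0, 0]
    - [0.09, 0.14, 0, 0]
    - [0.09, 0.13, 0, 0]
    - [0.11, 0.13, 0, 0]
    - [0.11, 0.11, 0, 0]

```text
time_s: 10.18
ee_pos: [653.6, 155.9, 166.0]
eef_rot: [-0.001, 1.0, 0.0, -0.0]
ft_force: [0.2, 0.1, 0.4]
opening: 1.0
finger_force: 0.0
```

carry_out:
  series:
    - [0.11, 0.11, 0, 0]
    - [0.12, 0.1, 0, 0]
    - [0.13, 0.1, 0, 0]
    - [0.13, 0.08, 0, 0]
    - [0.13, 0.08, 0, 0]

```text
time_s: 10.6
ee_pos: [628.6, 174.3, 166.0]
eef_rot: [-0.001, 1.0, -0.0, -0.0]
ft_force: [-0.3, 0.7, -0.0]
opening: 1.002
finger_force: 0.0
```

```bash
python3 m.py
```

```text
10.6 [628.64870296 174.3343243  166.02807122] 108.84068329762161 1.0711344590226242
[(np.float64(4.239), np.float64(104.394), np.float64(149.5)), (np.float64(5.816), np.float64(97.745), np.float64(141.5))]
[1.097 1.104]
```

Run:
```python
from h import *
rows(coast(1.134,.69,15),start=(628.6,174.3))
```

```text
[[0.28, 0.17, 0, 0], [0.15, 0.05, 0, 0], [0.15, 0.05, 0, 0], [0.15, 0.03, 0, 0], [0.15, 0.03, 0, 0]] phi_end=1.416
[[0.15, 0.02, 0, 0], [0.15, 0.01, 0, 0], [0.15, 0.00, 0, 0], [0.14, 0.00, 0, 0], [0.15, -0.02, 0, 0]] phi_end=1.686
[[0.14, -0.02, 0, 0], [0.14, -0.02, 0, 0], [0.14, -0.04, 0, 0], [0.14, -0.04, 0, 0], [0.13, -0.05, 0, 0]] phi_end=1.945
```

carry_out:
  series:
    - [0.28, 0.17, 0, 0]
    - [0.15, 0.05, 0, 0]
    - [0.15, 0.05, 0, 0]
    - [0.15, 0.03, 0, 0]
    - [0.15, 0.03, 0, 0]

```text
time_s: 11.07
ee_pos: [593.4, 187.2, 166.1]
eef_rot: [-0.001, 1.0, -0.0, 0.0]
ft_force: [0.8, -1.8, -0.3]
opening: 1.001
finger_force: 0.0
```

carry_out:
  series:
    - [0.15, 0.02, 0, 0]
    - [0.15, 0.01, 0, 0]
    - [0.15, 0, 0, 0]
    - [0.14, 0, 0, 0]
    - [0.15, -0.02, 0, 0]

```text
time_s: 11.48
ee_pos: [563.8, 187.5, 166.1]
eef_rot: [-0.001, 1.0, 0.0, 0.0]
ft_force: [-0.4, -0.3, 1.0]
opening: 1.003
finger_force: 0.0
```

carry_out:
  series:
    - [0.14, -0.02, 0, 0]
    - [0.14, -0.02, 0, 0]
    - [0.14, -0.04, 0, 0]
    - [0.14, -0.04, 0, 0]
    - [0.13, -0.05, 0, 0]

```text
time_s: 11.9
ee_pos: [536.2, 180.5, 166.0]
eef_rot: [-0.001, 1.0, -0.0, -0.0]
ft_force: [-0.7, -0.5, 0.9]
opening: 1.001
finger_force: 0.0
```

```bash
python3 m.py
```

```text
11.9 [536.24776052 180.4700824  166.03290717] 109.34828960232471 1.9477721927144598
[(np.float64(3.574), np.float64(103.448), np.float64(134.5)), (np.float64(5.145), np.float64(100.956), np.float64(141.5)), (np.float64(0.444), np.float64(98.838), np.float64(130.5))]
[2.003 2.003 2.015]
```

Run:
```python
from h import *
rows(coast(2.035,.65,10),start=(536.2,180.5))
```

```text
[[0.35, -0.15, 0, 0], [0.13, -0.08, 0, 0], [0.12, -0.08, 0, 0], [0.12, -0.09, 0, 0], [0.11, -0.09, 0, 0]] phi_end=2.300
[[0.10, -0.10, 0, 0], [0.10, -0.10, 0, 0], [0.09, -0.11, 0, 0], [0.08, -0.11, 0, 0], [0.08, -0.11, 0, 0]] phi_end=2.554
```

carry_out:
  series:
    - [0.35, -0.15, 0, 0]
    - [0.13, -0.08, 0.3, 0]
    - [0.12, -0.08, 0.4, 0]
    - [0.12, -0.09, 0.4, 0]
    - [0.11, -0.09, 0.3, 0]

```text
time_s: 12.37
ee_pos: [503.0, 160.7, 109.0]
eef_rot: [-0.001, 1.0, -0.0, -0.0]
ft_force: [-0.3, 0.2, 0.2]
opening: 0.999
finger_force: 0.0
```

carry_out:
  series:
    - [0.1, -0.1, 0, 0]
    - [0.1, -0.1, 0, 0]
    - [0.09, -0.11, 0, 0]
    - [0.08, -0.11, 0, 0]
    - [0.08, -0.11, 0, 0]
  jaw: -0.5

```text
time_s: 12.78
ee_pos: [486.6, 139.2, 111.2]
eef_rot: [-0.001, 1.0, 0.0, 0.001]
ft_force: [0.8, 0.1, -5.9]
opening: 0.349
finger_force: 21.3
```

Run:
```python
from h import *
from scipy.interpolate import BPoly
p0,w,D,n=2.554,.6,5.198-2.554,60
f=BPoly.from_derivatives([0,n/12],[[p0,w,0],[5.198,0,0]])
ph=f(np.arange(n+1)/12);print(np.diff(ph).max()*12)
rows(ph)
```

```text
0.787132072592625
[[0.07, -0.12, 0, 0], [0.07, -0.12, 0, 0], [0.06, -0.12, 0, 0], [0.06, -0.13, 0, 0], [0.05, -0.13, 0, 0]] phi_end=2.808
[[0.04, -0.14, 0, 0], [0.04, -0.15, 0, 0], [0.03, -0.14, 0, 0], [0.02, -0.15, 0, 0], [0.02, -0.16, 0, 0]] phi_end=3.082
[[-0.00, -0.16, 0, 0], [-0.00, -0.16, 0, 0], [-0.02, -0.17, 0, 0], [-0.02, -0.16, 0, 0], [-0.04, -0.17, 0, 0]] phi_end=3.381
[[-0.04, -0.16, 0, 0], [-0.06, -0.17, 0, 0], [-0.07, -0.16, 0, 0], [-0.08, -0.16, 0, 0], [-0.09, -0.16, 0, 0]] phi_end=3.702
[[-0.10, -0.14, 0, 0], [-0.11, -0.15, 0, 0], [-0.12, -0.13, 0, 0], [-0.13, -0.13, 0, 0], [-0.13, -0.12, 0, 0]] phi_end=4.029
[[-0.14, -0.10, 0, 0], [-0.15, -0.10, 0, 0], [-0.15, -0.09, 0, 0], [-0.15, -0.08, 0, 0], [-0.16, -0.06, 0, 0]] phi_end=4.345
[[-0.16, -0.06, 0, 0], [-0.15, -0.04, 0, 0], [-0.15, -0.03, 0, 0], [-0.16, -0.03, 0, 0], [-0.14, -0.02, 0, 0]] phi_end=4.630
[[-0.14, 0.00, 0, 0], [-0.14, 0.00, 0, 0], [-0.13, 0.00, 0, 0], [-0.12, 0.01, 0, 0], [-0.12, 0.02, 0, 0]] phi_end=4.865
[[-0.11, 0.02, 0, 0], [-0.10, 0.02, 0, 0], [-0.09, 0.02, 0, 0], [-0.08, 0.03, 0, 0], [-0.08, 0.02, 0, 0]] phi_end=5.039
[[-0.07, 0.02, 0, 0], [-0.06, 0.03, 0, 0], [-0.05, 0.02, 0, 0], [-0.05, 0.02, 0, 0], [-0.04, 0.02, 0, 0]] phi_end=5.145
[[-0.03, 0.01, 0, 0], [-0.03, 0.02, 0, 0], [-0.02, 0.01, 0, 0], [-0.02, 0.01, 0, 0], [-0.01, 0.00, 0, 0]] phi_end=5.191
[[-0.01, 0.01, 0, 0], [-0.01, 0.00, 0, 0], [-0.00, 0.00, 0, 0], [-0.00, 0.00, 0, 0], [-0.00, 0.00, 0, 0]] phi_end=5.198
```

carry_out:
  series:
    - [0.07, -0.12, 0, 0]
    - [0.07, -0.12, 0, 0]
    - [0.06, -0.12, 0, 0]
    - [0.06, -0.13, 0, 0]
    - [0.05, -0.13, 0, 0]

```text
time_s: 13.2
ee_pos: [474.2, 114.6, 111.1]
eef_rot: [-0.001, 1.0, 0.0, 0.001]
ft_force: [3.4, -1.3, 6.1]
opening: 0.348
finger_force: 22.4
```

carry_out:
  series:
    - [0.04, -0.14, 0, 0]
    - [0.04, -0.15, 0, 0]
    - [0.03, -0.14, 0, 0]
    - [0.02, -0.15, 0, 0]
    - [0.02, -0.16, 0, 0]

```text
time_s: 13.62
ee_pos: [468.2, 85.3, 111.1]
eef_rot: [-0.001, 1.0, 0.001, 0.001]
ft_force: [2.4, 0.5, 6.0]
opening: 0.347
finger_force: 22.5
```

carry_out:
  series:
    - [0, -0.16, 0, 0]
    - [0, -0.16, 0, 0]
    - [-0.02, -0.17, 0, 0]
    - [-0.02, -0.16, 0, 0]
    - [-0.04, -0.17, 0, 0]

```text
time_s: 14.03
ee_pos: [471.0, 52.3, 111.1]
eef_rot: [-0.001, 1.0, 0.0, 0.001]
ft_force: [-1.4, -1.2, 10.3]
opening: 0.345
finger_force: 22.7
```

carry_out:
  series:
    - [-0.04, -0.16, 0, 0]
    - [-0.06, -0.17, 0, 0]
    - [-0.07, -0.16, 0, 0]
    - [-0.08, -0.16, 0, 0]
    - [-0.09, -0.16, 0, 0]

```text
time_s: 14.45
ee_pos: [484.7, 19.6, 111.1]
eef_rot: [-0.001, 1.0, 0.0, 0.0]
ft_force: [-1.4, -0.7, 8.4]
opening: 0.34
finger_force: 22.8
```

carry_out:
  series:
    - [-0.1, -0.14, 0, 0]
    - [-0.11, -0.15, 0, 0]
    - [-0.12, -0.13, 0, 0]
    - [-0.13, -0.13, 0, 0]
    - [-0.13, -0.12, 0, 0]

```text
time_s: 14.87
ee_pos: [508.6, -7.5, 111.1]
eef_rot: [-0.001, 1.0, 0.0, 0.001]
ft_force: [-0.8, -0.1, 8.2]
opening: 0.347
finger_force: 22.7
```

carry_out:
  series:
    - [-0.14, -0.1, 0, 0]
    - [-0.15, -0.1, 0, 0]
    - [-0.15, -0.09, 0, 0]
    - [-0.15, -0.08, 0, 0]
    - [-0.16, -0.06, 0, 0]

```text
time_s: 15.28
ee_pos: [538.7, -24.8, 111.1]
eef_rot: [-0.001, 1.0, -0.0, 0.001]
ft_force: [-1.3, -2.1, 9.6]
opening: 0.345
finger_force: 22.7
```

carry_out:
  series:
    - [-0.16, -0.06, 0, 0]
    - [-0.15, -0.04, 0, 0]
    - [-0.15, -0.03, 0, 0]
    - [-0.16, -0.03, 0, 0]
    - [-0.14, -0.02, 0, 0]

```text
time_s: 15.7
ee_pos: [569.4, -31.7, 111.1]
eef_rot: [-0.001, 1.0, -0.0, 0.001]
ft_force: [0.8, -1.5, 7.6]
opening: 0.341
finger_force: 22.5
```

carry_out:
  series:
    - [-0.14, 0, 0, 0]
    - [-0.14, 0, 0, 0]
    - [-0.13, 0, 0, 0]
    - [-0.12, 0.01, 0, 0]
    - [-0.12, 0.02, 0, 0]

```text
time_s: 16.12
ee_pos: [595.3, -30.6, 111.2]
eef_rot: [-0.001, 1.0, -0.0, 0.001]
ft_force: [0.2, -3.5, 6.9]
opening: 0.35
finger_force: 22.5
```

carry_out:
  series:
    - [-0.11, 0.02, 0, 0]
    - [-0.1, 0.02, 0, 0]
    - [-0.09, 0.02, 0, 0]
    - [-0.08, 0.03, 0, 0]
    - [-0.08, 0.02, 0, 0]

```text
time_s: 16.53
ee_pos: [613.7, -26.1, 111.2]
eef_rot: [-0.001, 1.0, -0.0, 0.001]
ft_force: [1.2, -1.0, 6.7]
opening: 0.346
finger_force: 22.4
```

carry_out:
  series:
    - [-0.07, 0.02, 0, 0]
    - [-0.06, 0.03, 0, 0]
    - [-0.05, 0.02, 0, 0]
    - [-0.05, 0.02, 0, 0]
    - [-0.04, 0.02, 0, 0]

```text
time_s: 16.95
ee_pos: [624.5, -21.7, 111.2]
eef_rot: [-0.001, 1.0, -0.0, 0.001]
ft_force: [1.3, -2.4, 5.5]
opening: 0.345
finger_force: 22.4
```

carry_out:
  series:
    - [-0.03, 0.01, 0, 0]
    - [-0.03, 0.02, 0, 0]
    - [-0.02, 0.01, 0, 0]
    - [-0.02, 0.01, 0, 0]
    - [-0.01, 0, 0, 0]

```text
time_s: 17.37
ee_pos: [628.8, -19.6, 111.2]
eef_rot: [-0.001, 1.0, -0.0, 0.001]
ft_force: [1.2, -1.6, 5.2]
opening: 0.34
finger_force: 22.4
```

carry_out:
  series:
    - [-0.01, 0.01, 0, 0]
    - [-0.01, 0, 0, 0]
    - [0, 0, 0, 0]
    - [0, 0, 0, 0]
    - [0, 0, 0, 0]

```text
time_s: 17.78
ee_pos: [629.5, -19.2, 111.2]
eef_rot: [-0.001, 1.0, -0.0, 0.001]
ft_force: [2.0, -1.9, 5.0]
opening: 0.347
finger_force: 22.4
```

```bash
python3 m.py
```

```text
17.7833 [629.50744377 -19.20983344 111.20599555] 111.4258342826892 5.208170835788952
[(np.float64(2.057), np.float64(101.773), np.float64(137.0)), (np.float64(0.515), np.float64(101.213), np.float64(128.0))]
[5.199 5.227]
```

carry_out:
  series:
    - [0, 0, 0, 0]
    - [0, 0, 0, 0]
    - [0, 0, 0, 0]
    - [0, 0, 0, 0]
    - [0, 0, 0, 0]
  jaw: 1

```text
time_s: 18.25
ee_pos: [628.5, -18.2, 109.8]
eef_rot: [-0.001, 1.0, 0.0, -0.0]
ft_force: [0.0, -0.2, -0.1]
opening: 1.001
finger_force: 0.0
```

```bash
python3 m.py; python3 m.py
```

```text
18.25 [628.54051058 -18.22492007 109.80074363] 110.1001809998805 5.204701542491834
[(np.float64(2.057), np.float64(101.773), np.float64(136.0)), (np.float64(0.516), np.float64(100.907), np.float64(130.5))]
[5.199 5.228]
18.3 [628.61885282 -18.27667208 109.83544574] 110.1828257075346 5.20510611659545
[(np.float64(2.057), np.float64(101.773), np.float64(134.0)), (np.float64(0.515), np.float64(101.213), np.float64(131.0))]
[5.199 5.227]
```

carry_out:
  series:
    - [0, 0, -0.3, 0]
    - [0, 0, -0.5, 0]
    - [0, 0, -0.7, 0]
    - [0, 0, -0.7, 0]
    - [0, 0, -0.7, 0]

```text
time_s: 18.77
ee_pos: [628.6, -18.6, 228.2]
eef_rot: [-0.001, 1.0, -0.0, 0.0]
ft_force: [0.2, -0.2, -0.1]
opening: 0.998
finger_force: 0.0
```

carry_out:
  series:
    - [0, 0, -0.5, 0]
    - [0.5, 0.3, 0, 0]
    - [0.7, 0.7, 0, 0]
    - [0.7, 0.7, 0, 0]
    - [0.7, 0.7, 0, 0]

```text
time_s: 19.18
ee_pos: [523.5, 77.8, 246.9]
eef_rot: [-0.0, 1.0, 0.0, 0.0]
ft_force: [0.2, 0.4, 1.7]
opening: 0.998
finger_force: 0.0
```

Run:
```python
from plant import env
from h import *
c=env.capture("top");print(ang(c));s=env.capture("side")
a=cv2.resize(s["frame"][130:270,220:370],(560,560),interpolation=2);b=cv2.resize(c["frame"][120:240,200:320],(560,560),interpolation=2)
cv2.imwrite("pics/d.png",cv2.resize(np.hstack([a,b]),(800,400))[:,:,::-1])
```

```text
[(np.float64(2.053), np.float64(106.583), np.float64(77.0))]
```

View pics/d.png

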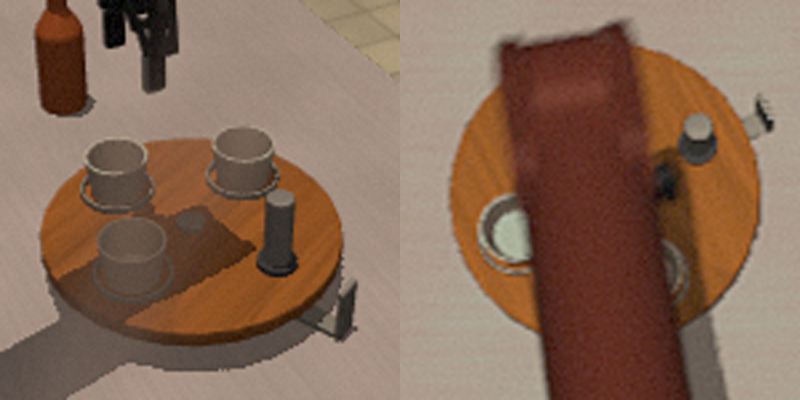

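The final picture shows the post at rest in line with the tab, with all three ramekins upright in their rings and the gripper clear. I'll let the arm settle and hand in.

carry_out:
  series:
    - [0, 0, 0, 0]
    - [0, 0, 0, 0]
    - [0, 0, 0, 0]
    - [0, 0, 0, 0]
    - [0, 0, 0, 0]

```text
time_s: 19.7
ee_pos: [525.1, 76.5, 245.9]
eef_rot: [-0.0, 1.0, -0.0, -0.0]
ft_force: [-0.8, 0.7, 0.1]
opening: 1.002
finger_force: 0.0
```

```bash
python3 -c "
from plant import env
print(env.hand_in())"
```

```text
the job is handed in; nothing more can be done
None
```

Job handed in (no verdict was returned): the carousel was swung to about 1 rad/s, coasted untouched for about 6 s with the gripper following the post, then was stopped and released with the post within an estimated 3 mm of the tab line, ramekins upright in the last picture.

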